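# Wind up the panorama slide and hold a spring clip gaping around its edge

### The job

Wind the crank of the slide lift clockwise (seen from above), a little over one full turn, until the card-framed slide has come up as far as it goes. Then take the spring clip from its rest, squeeze its handles so that the jaws open wide, and bring it, jaws down, over the middle of the slide's top edge so that the jaws gape around the card without touching it. Finish still holding the clip squeezed open there, and leave everything else on the sill in its place.

Things in the scene. Friction and masses are not known exactly. Their poses are not given: they have to be found in the camera images.
- lift: The slide lift, fixed to the sill: a grey well 36 (x) by 170 (y) by 70 mm high with a slot along its top, from which the slide rises, and at its +y end a gearbox with a flat steel crank disc. Origin on the sill under the middle of the well. Its x axis is square to the slide's faces, its y axis runs along the slide towards the crank, z is up.
- slide: The panorama slide in its brown card frame, 140 mm long (lift's y), 66 high, 3 thick (lift's x), glass in the middle; it stands upright in the well and only moves up and down, 8 mm per radian of crank. Origin at the middle of its lower edge. Its top edge stands 4 mm above the well with the crank at 0 and 58 mm above it (128 mm above the sill) when fully up.
- slide_top (a point): Middle of the slide's top edge; axes as the lift's.
- crank (a joint): Crank angle in rad, growing clockwise seen from above: starts between 0 and 0.4, end stop (slide fully up) at 6.7. It stays where it is left; turning takes 2 to 4 N at the knob.
- crank_axis (a point): Point on the crank's vertical axis at the disc's upper face, 83 mm above the sill, 165 mm from the middle of the well along the lift's y. The disc is 112 mm across and 8 thick; a hub 20 mm across stands 6 mm above it.
- knob_mid (a point): On the axis of the crank's upright black knob, 15 mm below its top; axes spin with it. Knob 20 mm in diameter, 40 tall (84 to 124 mm above the sill), 45 mm from the crank axis; it spins freely on its pin, so a hand holding it need not turn. At crank 0 it lies on the lift's -x side of the axis.
- rest: The clip's rest, fixed to the sill: a dark wooden block 70 (x) by 60 (y) by 12 mm high with an upright brass fin, 3 mm thick (x), 34 wide (y), rising 24 mm above the block. Origin under its middle. The clip stands on the block astride the fin, its axes along the rest's.
- clip: Steel spring clip, 80 mm tall, 40 wide (y), 80 g: two sprung levers on a pin, standing jaws down, handles up. Origin midway between the shut jaw tips (underside); z from jaws to handles, x the way jaws open and handles squeeze. Pin (7 mm thick) at z = 40 mm; flat jaws reach 40 mm down from it, shut 4.4 mm apart inside; fully open the tips are 27 mm apart, at z = 1 to 3 mm.
- clip_handles (a point): Midway between the clip's handle ends, 76 mm above its origin. Handles flare up and out to rolled ends 7 mm thick, 40 long (y), axes 24 mm either side when shut (55 mm over both). Fully squeezed: 32 mm over both, ends 5 mm higher. About 4 N starts, 8 N holds fully open; a grip of 15 to 30 N holds it on its stop. Squeeze both rolled ends together from above.
- jaw (a joint): How far each of the clip's two levers has turned (rad; both move alike): 0 shut, 0.3 fully open at its stop; sprung shut.
- loupe: Black magnifier, 42 mm across, 36 tall; leave alone. Origin under its middle.
- lens_case: Tortoiseshell-pattern lens case, 50 by 110 (y) by 24 mm; leave alone. Origin under its middle.
- slide_stop: Brass angle, 20 by 70 (y) by 30 mm; leave alone. Origin under its middle.
- chimney: Red enamel lamp chimney, 64 mm across, 130 tall; leave alone. Origin under its middle.
- spare_slide: Glass panorama slide lying flat, 60 by 140 (y) by 4 mm; leave alone. Origin under its middle.
- blower: Rubber dust blower, 56 mm across, 110 tall; leave alone. Origin under its middle.
- carton: Open cardboard box, 80 by 100 (y) by 50 mm; leave alone. Origin under its middle.

How it is judged:
By the outcome, as a careful person would: the job done as asked, in the order asked, and still so for the second after the job is handed in, while the arm keeps its last pose, push and grip.
It also fails if it takes over 67 s, if anything falls off the work surface, if the arm or the gripper's body presses on something with over 40 N, if the wrist force passes 120 N, or if a joint passes its speed limit or range.

### The arm

A 7-joint arm with a two-finger parallel gripper is mounted at the origin on the work surface. World frame = base frame: x ahead of the robot, y to its left, z up, the work surface at z = 0. Lengths are in m, angles in rad, forces in N, time in s.
With the tool pointing down it reaches from about 0.35 to 0.9 m from the base axis. Payload 19.9 kg.
Tool frame: the origin (TCP) lies at the centre of the arm's flange, where the gripper is bolted on; the fingertips stand 199 mm ahead of it and the grasp point (between the pads) lies 180 mm ahead of it; z points along the fingers, y is the line along which they close (so a half turn about z gives the same grasp; the last joint's range is limited). The gripper opens to 94 mm and grips with 3 to 60 N. Pads are 16 mm wide; open, the fingers measure 119 mm over their backs; the gripper's body (75 mm by 177 mm) begins 78 mm behind the grasp point.
Start: joints at [1.194, 0.417, -0.01, 1.614, 0.005, 1.111, -0.053], TCP at [0.206, -0.59, 0.405] pointing down, gripper open.
Joint ranges: [-2.81, 2.81], [-0.39, 2.02], [-1.27, 1.25], [0.06, 2.57], [-1.19, 4.33], [0.19, 2], [-2.82, 2.82]. Speed limits (rad/s): [1.89, 1.89, 2.39, 2.39, 3.01, 3.01, 3.01].

### API

Orientations are given as a rotation vector (axis times angle).
In Python, from rig import robot, eyes, finish_job gives the robot as it stands. The module is installed in compiled form; this text tells all that it offers.
- The arm moves only by the tool move_arm, never from a script. Its argument "motion" is a list that holds one entry, the list of rows, each a list of 7 numbers: the shift along the tool's x, y, z in cm, then the turn, a rotation vector about the tool's x, y, z in rad, then the opening, from -1 (shut) to 1 (fully open), so that 0 is half open. A call has 1 to 12 rows; each row shifts and turns the commanded pose from where the row before left it, along the tool's axes as they then stand; what a row does not reach is not made up. A row lasts 1/10 s, in which the tool goes at most 50 mm and 8.59 degrees, less where a joint would pass 70% of its speed; a pose out of reach is approached as far as the arm can. A call is refused whole if a number of a shift passes 5 or a number of a turn 0.15, either way. A call with a gripper value outside its range is refused whole. The fingers move at their own pace and stop on an object; "newtons" is the grip in N (left out, the last holds). Time passes only in rows, so rows that do not move let the fingers close. It gives the time, the measured TCP pose, the force, the opening and the grip force at its end, in the units of the state.
- robot.sense(): the state, without advancing time (a new reading comes with each control period).
- eyes.grab_frame(name): name is "scene" or "top"; returns (picture, depth): 384x512x3 uint8, blue, green, red; 384x512 float32, m along the optical axis (not along the pixel's ray), 0 where there is no reading.
- eyes.camera_model(name): a dict with "fx", "fy", "cx", "cy" (pixels), "extrinsics" (4x4, takes a point from camera to world coordinates). Camera axes: x right, y up, looking along -z (the intrinsics and any distortion apply to the point x, -y, -z); pixel columns grow to the right and rows downward; lengths in m; the calibration is good to about 2 mm. A picture is of the moment at which its call begins. camera_model takes no time and is no camera call.
- finish_job(): hands the job in; it is judged then, once.
The state is a dict: "clock": time; "joint_positions": joint angles; "qd": joint speeds; "joint_efforts": joint torques, N m; "tcp_pos": TCP position; "orientation": TCP orientation; "ft_force": force on the tool from outside, world axes, zero at the start; "wrist_torque": the same for the moment, N m; "opening": opening from 0.0 (shut) to 1.0 (fully open); "grasp_force": force on a finger pad.
Only numpy, scipy, OpenCV 4.12 (cv2) and the standard library are available. Lean on these libraries where they do the work, as an engineer would, in place of code of your own. Each camera call takes 0.05 s, during which the arm holds its last target. There are 200 camera calls.

## Working session

There is one attempt and no reset: what is moved stays moved. The work goes in short steps, Python scripts to look and compute and a tool call to move; the robot and the scene stay as the last step left them, time stands still between calls to the robot, and variables do not carry over. Pictures are saved under pics/ and viewed, at most 10 in all, crops included, and the job is handed in when it is done.

Besides the shell and the picture viewer there is one more tool, called after "Emit:" as a command line: name --argument value ..., lists and objects as JSON in quotes. move_arm: Moves the arm, as the interface text tells. Its arguments: {"type":"object","properties":{"motion":{"type":"array","items":{"type":"array","items":{"type":"array","items":{"type":"number"}}}},"newtons":{"type":"number"}},"required":["motion"]}

```bash
mkdir -p pics; cat > h.py <<'E'
import numpy as np, cv2
from rig import robot, eyes, finish_job
def grab(n,f=None):
    p,d=eyes.grab_frame(n)
    if f: cv2.imwrite('pics/'+f,p)
    return p,d,eyes.camera_model(n)
def ray(m,u,v):
    E=np.array(m['extrinsics']); d=np.array([(u-m['cx'])/m['fx'],-(v-m['cy'])/m['fy'],-1.])
    return E[:3,3],E[:3,:3]@d
def at_z(m,u,v,z):
    o,d=ray(m,u,v); return o+d*(z-o[2])/d[2]
def cloud(m,d):
    v,u=np.mgrid[:d.shape[0],:d.shape[1]]
    c=np.stack([(u-m['cx'])/m['fx']*d,-(v-m['cy'])/m['fy']*d,-d],-1); E=np.array(m['extrinsics'])
    return c@E[:3,:3].T+E[:3,3]
E
python3 - <<'E'
from h import *
s=robot.sense(); print({k:np.round(v,3) for k,v in s.items()})
for n in ('scene','top'):
    p,d,m=grab(n,n+'0.png'); print(n,np.round(m['extrinsics'],3),m['fx'],m['cx'],m['cy'],[k for k in m])
    np.savez(n+'0.npz',p=p,d=d)
a=[cv2.imread('pics/%s0.png'%n) for n in('scene','top')]
E
```

```text
{'clock': np.float64(0.0), 'joint_positions': array([ 1.194,  0.418, -0.01 ,  1.614,  0.005,  1.111, -0.053]), 'qd': array([-0.   ,  0.002,  0.001, -0.001,  0.001, -0.001, -0.001]), 'joint_efforts': array([ 1.0000e-03, -8.5124e+01,  6.3900e-01, -4.2598e+01, -4.9000e-02,
        1.9000e-02,  0.0000e+00]), 'tcp_pos': array([ 0.206, -0.59 ,  0.404]), 'orientation': array([-3.096, -0.525,  0.   ]), 'ft_force': array([ 0.206,  0.75 , -0.345]), 'wrist_torque': array([ 0.03 , -0.069, -0.012]), 'grasp_force': np.float64(0.0), 'opening': np.float64(0.997)}
scene [[ 0.728 -0.515  0.452  1.052]
 [ 0.685  0.527 -0.503 -0.468]
 [ 0.021  0.676  0.737  0.89 ]
 [ 0.     0.     0.     1.   ]] 434.48392589049877 255.94107567107352 188.69375654570558 ['fx', 'fy', 'cx', 'cy', 'extrinsics']
top [[-0.029  0.989 -0.144  0.379]
 [-0.999 -0.027  0.017  0.083]
 [ 0.013  0.144  0.989  1.366]
 [ 0.     0.     0.     1.   ]] 434.5072977323908 253.39586140546464 184.07000541936415 ['fx', 'fy', 'cx', 'cy', 'extrinsics']
```

View pics/scene0.png

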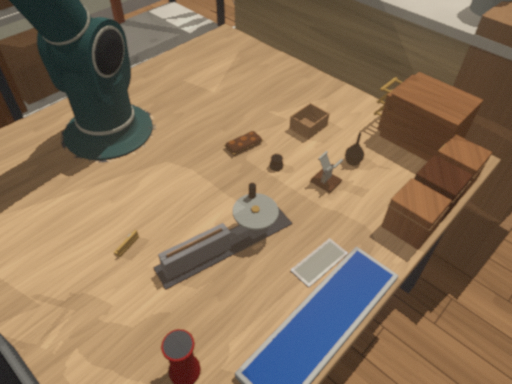

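View pics/top0.png

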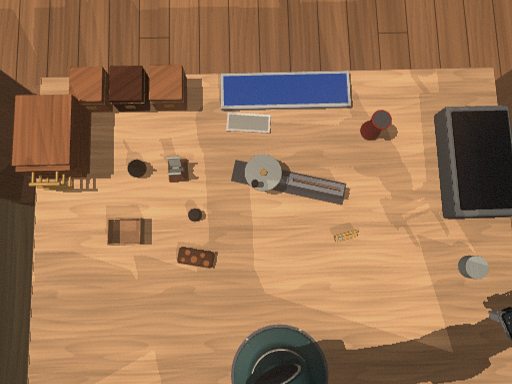

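The scene view shows the lift in the middle, with its disc at (255,212) and knob at (252,190). The clip stands on its rest at (326,172). In the top view the disc is at (265,173), the knob at (258,184), the well runs from (285,183) to (347,195), and the clip is at (177,165).

```bash
python3 - <<'E'
from h import *
C={}
for n in('scene','top'):
    z=np.load(n+'0.npz'); m=eyes.camera_model(n); C[n]=(z['p'],cloud(m,z['d']),m)
c0=at_z(C['top'][2],265,173,.083); k0=at_z(C['top'][2],177,165,.05); print(c0,k0)
for n in C:
    P=C[n][1].reshape(-1,3)
    r=np.hypot(*(P-c0)[:,:2].T)
    D=P[(r<.075)&(abs(P[:,2]-.083)<.004)]
    (cx,cy),rr=cv2.minEnclosingCircle(D[:,:2].astype(np.float32)); print(n,'disc',cx,cy,rr,np.median(D[:,2]),len(D))
    K=P[(r<.075)&(P[:,2]>.095)]; T=P[(r<.075)&(P[:,2]>.115)]
    print(' knob',K.mean(0),'top',T.mean(0),T[:,2].max(),len(T), T.min(0),T.max(0))
    W=P[(r>.08)&(r<.28)&(abs(P[:,2]-.07)<.006)]
    if len(W): print(' well',cv2.minAreaRect((W[:,:2]*1000).astype(np.float32)),np.median(W[:,2]))
    R=P[(np.hypot(*(P-k0)[:,:2].T)<.07)]
    B=R[(abs(R[:,2]-.012)<.004)]; print(' rest',cv2.minAreaRect((B[:,:2]*1000).astype(np.float32)),len(B))
    for lo,hi in((.02,.035),(.035,.05),(.05,.065),(.065,.08),(.08,.11)):
        H=R[(R[:,2]>lo)&(R[:,2]<hi)]
        if len(H)>3: print('  clip',lo,len(H),np.round(cv2.minAreaRect((H[:,:2]*1000).astype(np.float32))[0]),np.round(cv2.minAreaRect((H[:,:2]*1000).astype(np.float32))[1]),cv2.minAreaRect((H[:,:2]*1000).astype(np.float32))[2])
p=C['top'][0]; q=C['scene'][0]
a=cv2.resize(p[120:220,130:360],None,fx=3.4,fy=3.4,interpolation=2)[:300]
b=cv2.resize(q[130:290,150:370],None,fx=1.8,fy=1.8,interpolation=2); w=max(a.shape[1],b.shape[1])
pad=lambda x:cv2.copyMakeBorder(x,0,0,0,w-x.shape[1],0)
cv2.imwrite('pics/c1.png',np.vstack([pad(a),pad(b)]))
E
```

```text
[0.59796976 0.02438188 0.083     ] [0.63578818 0.29244313 0.05      ]
scene disc 0.6001124382019043 0.030964825302362442 0.0565984807908535 0.08163070229554226 1197
 knob [0.5667264  0.05496325 0.11336288] top [0.56483178 0.05662306 0.12036717] 0.12436395621132657 50 [0.55468988 0.04851285 0.11540819] [0.573859   0.06784857 0.12436396]
 well ((589.460205078125, 44.00701904296875), (521.0049438476562, 49.13021469116211), 80.58365631103516) 0.06849505099868453
 rest ((627.2739868164062, 295.50885009765625), (70.14289855957031, 63.12156295776367), 4.39997673034668) 290
  clip 0.02 33 [627. 296.] [ 9. 45.] 2.506089925765991
  clip 0.035 31 [626. 296.] [11. 44.] 3.876901388168335
  clip 0.05 83 [624. 297.] [24. 44.] 3.979703187942505
  clip 0.065 59 [625. 297.] [41. 36.] 2.470322847366333
  clip 0.08 69 [627. 296.] [55. 42.] 3.042433977127075
top disc 0.5995970368385315 0.030847301706671715 0.05607227981090546 0.08335999771821523 862
 knob [0.56218576 0.05737728 0.12078239] top [0.56309776 0.05709181 0.12305815] 0.1291289599373313 37 [0.55382627 0.04740096 0.11552492] [0.5713343  0.06489049 0.12912896]
 well ((589.4979858398438, 44.78594970703125), (522.4862670898438, 46.604827880859375), 80.31449890136719) 0.07021128585669523
 rest ((635.3861083984375, 293.3375244140625), (88.06200408935547, 82.58041381835938), 3.0455265045166016) 201
  clip 0.035 6 [625. 298.] [41.  6.] 82.5398941040039
  clip 0.05 79 [629. 296.] [47. 21.] 87.16007995605469
  clip 0.065 65 [627. 297.] [37. 34.] 1.1289196014404297
  clip 0.08 79 [626. 296.] [55. 36.] 2.8974010944366455
```

View pics/c1.png

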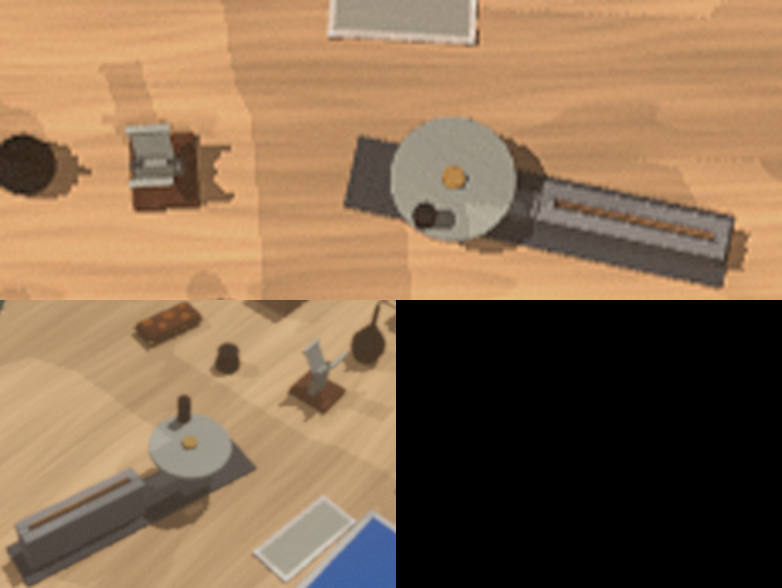

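The crops show the disc hub at (453,177) in the top crop, the knob at (424,215) on it, the brown slide edge in the slot from (553,203) to (716,236), and the clip astride its fin at (152,157). I'll get the lift yaw next and plan the approach.

```bash
cat >> h.py <<'E'
from scipy.spatial.transform import Rotation as Rn
def tool():
    s=robot.sense(); return np.array(s['tcp_pos']),Rn.from_rotvec(s['orientation']).as_matrix()
def local(dw,R): return R.T@np.array(dw)*100
E
python3 - <<'E'
from h import *
A=np.array([.5998,.0309])
for n in('scene','top'):
    z=np.load(n+'0.npz'); m=eyes.camera_model(n); P=cloud(m,z['d']); hsv=cv2.cvtColor(z['p'],cv2.COLOR_BGR2HSV)
    Q=P.reshape(-1,3); r=Q[:,:2]-A; t=r@np.array([-.22,-.975]); w=r@np.array([.975,-.22])
    k=(t>.075)&(t<.27)&(abs(w)<.05)&(abs(Q[:,2]-.0705)<.007)
    W=Q[k]; print(n,cv2.minAreaRect((W[:,:2]*1000).astype(np.float32)),len(W),np.median(W[:,2]))
    br=k&(hsv.reshape(-1,3)[:,1]>80); B=Q[br]
    vx,vy,x0,y0=cv2.fitLine(B[:,:2].astype(np.float32),cv2.DIST_HUBER,0,1e-4,1e-4).ravel()
    print(' slot',len(B),np.degrees(np.arctan2(vy,vx)),x0,y0,'range t',t[br].min(),t[br].max(),B[:,2].mean())
    # offset of the disc centre from the line
    print(' off',(A[0]-x0)*vy-(A[1]-y0)*vx)
p,R=tool(); print(p,np.round(R,3))
E
```

```text
scene ((561.0777587890625, -129.0998992919922), (169.6171875, 39.199668884277344), 75.96807861328125) 995 0.06850634078288032
 slot 184 76.09087 0.56351453 -0.12019539 range t 0.09595093182344186 0.24592467921230288 0.07048597468746223
 off -0.0010991919948212803
top ((560.4765625, -129.0086669921875), (169.32180786132812, 37.226104736328125), 75.92626953125) 612 0.07028752785333336
 slot 73 76.28971 0.5619014 -0.13011804 range t 0.09583491082676754 0.23385328822518078 0.0719798306668077
 off -0.0013445429814450682
[ 0.20595093 -0.58996415  0.40410688] [[ 0.944  0.33  -0.   ]
 [ 0.33  -0.944  0.001]
 [-0.    -0.001 -1.   ]]
```

Emit:
move_arm --motion '[[[0,0,0,0,0,-0.1416,0.2],[0,0,0,0,0,-0.1416,0.2],[0,0,0,0,0,-0.1416,0.2],[0,0,0,0,0,-0.1416,0.2],[0,0,0,0,0,-0.1416,0.2],[0,0,0,0,0,-0.1416,0.2],[0,0,0,0,0,-0.1416,0.2],[4,1.05,0,0,0,0,0.2],[4,1.05,0,0,0,0,0.2],[4,1.05,0,0,0,0,0.2],[4,1.05,0,0,0,0,0.2],[4,1.05,0,0,0,0,0.2]]]' --newtons 12

```text
clock: 1.3
tcp_pos: [0.3056, -0.4071, 0.4045]
orientation: [-2.475, -1.934, 0.0]
ft_force: [-0.2, 0.4, 0.5]
opening: 0.602
grasp_force: 0.0
```

Emit:
move_arm --motion '[[[4,1.05,0,0,0,0,0.2],[4,1.05,0,0,0,0,0.2],[4,1.05,0,0,0,0,0.2],[4,1.05,0,0,0,0,0.2],[4,1.05,0,0,0,0,0.2],[4,1.05,0,0,0,0,0.2],[4,1.05,0,0,0,0,0.2],[4,1.05,0,0,0,0,0.2],[4,1.05,0,0,0,0,0.2],[4,1.05,0,0,0,0,0.2],[4,1.05,0,0,0,0,0.2],[4,1.05,0,0,0,0,0.2]]]'

```text
clock: 2.5
tcp_pos: [0.5438, 0.0282, 0.4045]
orientation: [-2.475, -1.934, 0.0]
ft_force: [1.0, -1.0, 0.6]
opening: 0.602
grasp_force: 0.0
```

```bash
python3 - <<'E'
from h import *
p,R=tool(); s=robot.sense(); print(s['clock'],p,np.round(R,4),s['joint_positions'],s['opening']); print(local([.5635-p[0],.057-p[1],.289-p[2]],R))
E
```

```text
2.5 [0.54382441 0.02819254 0.40448135] [[ 2.417e-01  9.703e-01 -4.000e-04]
 [ 9.703e-01 -2.417e-01 -0.000e+00]
 [-1.000e-04 -3.000e-04 -1.000e+00]] [ 0.40207422  0.33152559 -0.62160405  1.79903843  0.21657073  1.07994372
 -0.54083659] 0.6019182462612336
[ 3.27231697  1.21668756 11.54733779]
```

Emit:
move_arm --motion '[[[3.27,1.2,0,0,0,0,0.2],[0,0,3,0,0,0,0.2],[0,0,3,0,0,0,0.2],[0,0,3,0,0,0,0.2],[0,0,2.5,0,0,0,0.2],[0,0,0,0,0,0,-1],[0,0,0,0,0,0,-1],[0,0,0,0,0,0,-1],[0,0,0,0,0,0,-1],[0,0,0,0,0,0,-1]]]' --newtons 15

```text
clock: 3.5
tcp_pos: [0.563, 0.0556, 0.2905]
orientation: [2.475, 1.934, 0.001]
ft_force: [-7.3, 2.1, 4.2]
opening: 0.211
grasp_force: 5.5
```

```bash
python3 - <<'E'
from h import *
p,R=tool(); s=robot.sense(); print(s['opening']*94,s['ft_force'],p)
A=np.array([.6002,.031]); r=p[:2]-A; a0=np.arctan2(r[1],r[0]); print(np.degrees(a0),np.hypot(*r))
st=6.3/48
a=a0-st*np.arange(0,49); P=A+.045*np.c_[np.cos(a),np.sin(a)]; P[0]=p[:2]
d=np.diff(P,axis=0)@R[:2,:2]*100
for i in range(0,48,12): print([[round(x,2),round(y,2)] for x,y in d[i:i+12]])
E
```

```text
19.789611557475084 [-7.25343994  2.07831531  4.20965245] [0.56301428 0.0555562  0.29053675]
146.56056861856055 0.04456214389828742
[[np.float64(0.56), np.float64(0.19)], [np.float64(0.51), np.float64(0.3)], [np.float64(0.46), np.float64(0.37)], [np.float64(0.41), np.float64(0.42)], [np.float64(0.35), np.float64(0.47)], [np.float64(0.29), np.float64(0.52)], [np.float64(0.22), np.float64(0.55)], [np.float64(0.14), np.float64(0.57)], [np.float64(0.07), np.float64(0.59)], [np.float64(-0.01), np.float64(0.59)], [np.float64(-0.09), np.float64(0.58)], [np.float64(-0.16), np.float64(0.57)]]
[[np.float64(-0.24), np.float64(0.54)], [np.float64(-0.3), np.float64(0.51)], [np.float64(-0.37), np.float64(0.46)], [np.float64(-0.42), np.float64(0.41)], [np.float64(-0.47), np.float64(0.35)], [np.float64(-0.52), np.float64(0.29)], [np.float64(-0.55), np.float64(0.22)], [np.float64(-0.57), np.float64(0.14)], [np.float64(-0.59), np.float64(0.07)], [np.float64(-0.59), np.float64(-0.01)], [np.float64(-0.58), np.float64(-0.09)], [np.float64(-0.57), np.float64(-0.16)]]
[[np.float64(-0.54), np.float64(-0.24)]
[... 202 characters left out ...]
np.float64(-0.21), np.float64(-0.55)], [np.float64(-0.14), np.float64(-0.57)], [np.float64(-0.06), np.float64(-0.59)], [np.float64(0.01), np.float64(-0.59)], [np.float64(0.09), np.float64(-0.58)], [np.float64(0.17), np.float64(-0.57)]]
[[np.float64(0.24), np.float64(-0.54)], [np.float64(0.31), np.float64(-0.5)], [np.float64(0.37), np.float64(-0.46)], [np.float64(0.43), np.float64(-0.41)], [np.float64(0.48), np.float64(-0.35)], [np.float64(0.52), np.float64(-0.28)], [np.float64(0.55), np.float64(-0.21)], [np.float64(0.57), np.float64(-0.14)], [np.float64(0.59), np.float64(-0.06)], [np.float64(0.59), np.float64(0.02)], [np.float64(0.58), np.float64(0.09)], [np.float64(0.57), np.float64(0.17)]]
```

Emit:
move_arm --motion '[[[0.56,0.19,0,0,0,0,-1],[0.51,0.3,0,0,0,0,-1],[0.46,0.37,0,0,0,0,-1],[0.41,0.42,0,0,0,0,-1],[0.35,0.47,0,0,0,0,-1],[0.29,0.52,0,0,0,0,-1],[0.22,0.55,0,0,0,0,-1],[0.14,0.57,0,0,0,0,-1],[0.07,0.59,0,0,0,0,-1],[-0.01,0.59,0,0,0,0,-1],[-0.09,0.58,0,0,0,0,-1],[-0.16,0.57,0,0,0,0,-1]]]'

```text
clock: 4.7
tcp_pos: [0.6252, 0.0671, 0.2903]
orientation: [2.475, 1.932, -0.004]
ft_force: [-10.3, -10.7, 15.7]
opening: 0.21
grasp_force: 15.0
```

Emit:
move_arm --motion '[[[-0.24,0.54,0,0,0,0,-1],[-0.3,0.51,0,0,0,0,-1],[-0.37,0.46,0,0,0,0,-1],[-0.42,0.41,0,0,0,0,-1],[-0.47,0.35,0,0,0,0,-1],[-0.52,0.29,0,0,0,0,-1],[-0.55,0.22,0,0,0,0,-1],[-0.57,0.14,0,0,0,0,-1],[-0.59,0.07,0,0,0,0,-1],[-0.59,-0.01,0,0,0,0,-1],[-0.58,-0.09,0,0,0,0,-1],[-0.57,-0.16,0,0,0,0,-1]]]'

```text
clock: 5.9
tcp_pos: [0.638, 0.0064, 0.2905]
orientation: [2.474, 1.935, 0.003]
ft_force: [1.8, 3.1, 4.6]
opening: 0.21
grasp_force: 15.0
```

```bash
cat > circ.py <<'E'
from h import *
p,R=tool(); s=robot.sense(); print(s['opening']*94,s['ft_force'],s['wrist_torque'],p)
A=np.array([.6002,.031]); r=p[:2]-A; print('crank',(np.radians(166)-np.arctan2(r[1],r[0]))%(2*np.pi),np.hypot(*r))
print(s['joint_positions'])
E
python3 circ.py
```

```text
19.701792939338617 [1.82919435 3.14780706 4.58593942] [ 0.54830915 -0.45356888 -0.06586045] [0.63799938 0.00635321 0.29051016]
crank 3.475056017347224 0.04512490715507301
[ 0.32888783  0.62153278 -0.53924589  1.65854983  0.37179461  0.96345135
 -0.58559717]
```

Tracking well. I'll keep going.

Emit:
move_arm --motion '[[[-0.54,-0.24,0,0,0,0,-1],[-0.5,-0.31,0,0,0,0,-1],[-0.46,-0.37,0,0,0,0,-1],[-0.41,-0.43,0,0,0,0,-1],[-0.35,-0.48,0,0,0,0,-1],[-0.28,-0.52,0,0,0,0,-1],[-0.21,-0.55,0,0,0,0,-1],[-0.14,-0.57,0,0,0,0,-1],[-0.06,-0.59,0,0,0,0,-1],[0.01,-0.59,0,0,0,0,-1],[0.09,-0.58,0,0,0,0,-1],[0.17,-0.57,0,0,0,0,-1]]]'

```text
clock: 7.1
tcp_pos: [0.5748, -0.0078, 0.2904]
orientation: [2.475, 1.931, -0.002]
ft_force: [-3.7, -9.9, 14.0]
opening: 0.207
grasp_force: 15.0
```

Emit:
move_arm --motion '[[[0.24,-0.54,0,0,0,0,-1],[0.31,-0.5,0,0,0,0,-1],[0.37,-0.46,0,0,0,0,-1],[0.43,-0.41,0,0,0,0,-1],[0.48,-0.35,0,0,0,0,-1],[0.52,-0.28,0,0,0,0,-1],[0.55,-0.21,0,0,0,0,-1],[0.57,-0.14,0,0,0,0,-1]]]'

```text
clock: 7.9
tcp_pos: [0.5548, 0.0345, 0.2903]
orientation: [2.475, 1.934, -0.002]
ft_force: [-5.4, -1.8, 13.8]
opening: 0.206
grasp_force: 15.0
```

```bash
python3 circ.py
```

```text
19.36226458355987 [-5.37238717 -1.77955    13.77851872] [-0.47249688  0.94903168 -0.00976619] [0.55483929 0.03452787 0.29032363]
crank 6.116456667820049 0.04549768935809011
[ 0.33527209  0.49655214 -0.57308918  1.86980584  0.34430307  0.87520061
 -0.65095409]
```

Emit:
move_arm --motion '[[[0.59,-0.06,0,0,0,0,-1],[0.59,0.02,0,0,0,0,-1],[0.58,0.09,0,0,0,0,-1],[0.57,0.17,0,0,0,0,-1]]]'

```text
clock: 8.3
tcp_pos: [0.5632, 0.0565, 0.2904]
orientation: [2.475, 1.934, 0.001]
ft_force: [1.2, -5.9, 10.2]
opening: 0.21
grasp_force: 15.0
```

Emit:
move_arm --motion '[[[0.27,0.12,0,0,0,0,-1],[0.25,0.13,0,0,0,0,-1],[0,0,0,0,0,0,-1]]]'

```text
clock: 8.6
tcp_pos: [0.5656, 0.0605, 0.2897]
orientation: [-2.475, -1.934, 0.007]
ft_force: [-13.9, -5.2, 15.9]
opening: 0.208
grasp_force: 15.0
```

```bash
python3 circ.py
```

```text
19.563449060927965 [-13.93904814  -5.17063202  15.85058805] [-1.37339427  3.3813619   0.01330016] [0.56564704 0.06047306 0.2896519 ]
crank 0.46187683521691936 0.04541550889489173
[ 0.28382608  0.51911651 -0.57113256  1.83673958  0.35337405  0.89257477
 -0.69791796]
```

Emit:
move_arm --motion '[[[0.15,0.1,0,0,0,0,-1],[0.15,0.1,0,0,0,0,-1],[0,0,0,0,0,0,-1]]]'

```text
clock: 8.9
tcp_pos: [0.5673, 0.0641, 0.2893]
orientation: [-2.472, -1.934, 0.009]
ft_force: [-22.4, 1.2, 18.6]
opening: 0.203
grasp_force: 15.0
```

```bash
python3 circ.py; python3 - <<'E'
from h import *
p,d,m=grab('scene'); P=cloud(m,d).reshape(-1,3)
r=P[:,:2]-[.6002,.031]; t=r@np.array([-.242,-.970]); w=r@np.array([.970,-.242])
k=(t>.1)&(t<.235)&(abs(w)<.012)&(P[:,2]>.09); print(k.sum(),np.percentile(P[k,2],[50,95,99,100])); T=k&(P[:,2]>.12); print(P[T].mean(0),w[T].mean(),t[T].min(),t[T].max())
E
```

```text
19.049506258076207 [-22.42446676   1.17103723  18.6413839 ] [ 0.20373434  5.48268108 -0.16333554] [0.56731301 0.06405599 0.28931298]
crank 0.5436147881660895 0.04662888103161895
[ 0.27781462  0.52370226 -0.57188305  1.83091749  0.35314378  0.89674753
 -0.70174482]
629 [0.1108339  0.12647658 0.12819107 0.12974073]
[ 0.56044981 -0.13169579  0.12451814] 0.0008146916641288873 0.10178188635473798 0.23388657458822662
```

Emit:
move_arm --motion '[[[-0.15,-0.1,0,0,0,0,-1],[-0.1,-0.1,0,0,0,0,0],[0,0,0,0,0,0,0],[0,0,0,0,0,0,0],[0,0,-1.5,0,0,0,0],[0,0,-3,0,0,0,0],[0,0,-4,0,0,0,1],[0,0,-4,0,0,0,1],[0,0,0,0,0,-0.1485,1],[0,0,0,0,0,-0.1485,1]]]'

```text
clock: 9.95
tcp_pos: [0.5667, 0.0617, 0.4171]
orientation: [2.153, 2.284, 0.003]
ft_force: [0.4, 0.5, -0.7]
opening: 0.806
grasp_force: 0.0
```

Emit:
move_arm --motion '[[[3.8,1.2,0,0,0,0,1],[3.8,1.2,0,0,0,0,1],[3.8,1.2,0,0,0,0,1],[3.8,1.2,0,0,0,0,1],[3.8,1.2,0,0,0,0,1],[3.8,1.2,0,0,0,0,1]]]'

```text
clock: 10.55
tcp_pos: [0.6267, 0.2944, 0.4159]
orientation: [2.162, 2.279, 0.001]
ft_force: [-0.8, -0.9, 0.2]
opening: 1.001
grasp_force: 0.0
```

```bash
python3 - <<'E'
from h import *
p,R=tool(); s=robot.sense(); print(s['clock'],p,np.round(R,4),s['joint_positions'],s['opening'],s['ft_force']); print(local([.6265-p[0],.2963-p[1],.270-p[2]],R))
p,d,m=grab('scene','s2.png'); P=cloud(m,d).reshape(-1,3)
r=P[:,:2]-[.6002,.031]; t=r@np.array([-.242,-.970]); w=r@np.array([.970,-.242])
T=(t>.08)&(t<.25)&(abs(w)<.012)&(P[:,2]>.12); print(P[T,2].max(),P[T].mean(0),w[T].mean(),t[T].min(),t[T].max())
D=P[(np.hypot(*r.T)<.075)&(P[:,2]>.118)&(P[:,2]<.13)]; print(D.mean(0))
Q=P[np.hypot(*(P[:,:2]-[.6265,.2963]).T)<.05]; Q=Q[(Q[:,2]>.07)&(Q[:,2]<.1)]; print(np.percentile(Q[:,2],98),cv2.minAreaRect((Q[Q[:,2]>.08][:,:2]*1000).astype(np.float32)))
E
```

```text
10.55 [0.62671379 0.29442664 0.41588095] [[-5.280e-02  9.986e-01  4.000e-04]
 [ 9.986e-01  5.280e-02  3.000e-04]
 [ 3.000e-04  5.000e-04 -1.000e+00]] [-0.05010671  0.61815025 -0.67710022  1.39482745  0.39082734  1.26341714
 -0.70103016] 1.001202255221072 [-0.79157934 -0.87462034  0.20610667]
[ 0.1838321  -0.01824826 14.58814354]
0.12969813471861202 [ 0.56088535 -0.12954718  0.1243684 ] 0.000717203419821873 0.09433171539969251 0.23417053365160165
[0.56534569 0.05763145 0.12141495]
0.09247067107197081 ((625.910400390625, 295.2506103515625), (55.37395095825195, 38.797447204589844), 2.37073016166687)
```

Emit:
move_arm --motion '[[[0.15,-0.05,4,0,0,0,1],[0,0,4,0,0,0,1],[0,0,3.5,0,0,0,1],[0,0,2,0,0,0,1],[0,0,1,0,0,0,1],[0,0,0,0,0,0,0.25]]]' --newtons 22

```text
clock: 11.2
tcp_pos: [0.6259, 0.2943, 0.2695]
orientation: [-2.161, -2.279, 0.001]
ft_force: [0.6, -0.9, 0.1]
opening: 0.948
grasp_force: 0.0
```

Emit:
move_arm --motion '[[[0,0,0,0,0,0,0.25],[0,0,0,0,0,0,0.25],[0,0,-0.1,0,0,0,0.1],[0,0,-0.15,0,0,0,-0.1]]]'

```text
clock: 11.6
tcp_pos: [0.626, 0.2945, 0.2729]
orientation: [2.161, 2.279, 0.001]
ft_force: [-0.7, 0.5, -0.0]
opening: 0.608
grasp_force: 0.0
```

Emit:
move_arm --motion '[[[0,0,0.1,0,0,0,-0.1],[0,0,-0.2,0,0,0,-0.2],[0,0,-0.2,0,0,0,-1],[0,0,-0.1,0,0,0,-1],[0,0,0,0,0,0,-1],[0,0,0,0,0,0,-1]]]'

```text
clock: 12.2
tcp_pos: [0.626, 0.2946, 0.2765]
orientation: [2.161, 2.28, 0.001]
ft_force: [0.7, 0.7, 7.2]
opening: 0.321
grasp_force: 22.0
```

```bash
python3 - <<'E'
from h import *
s=robot.sense(); print(s['opening']*94,s['grasp_force'],s['ft_force'],s['tcp_pos'])
p,d,m=grab('scene'); q,e,m2=grab('top')
a=p[100:220,260:420]; b=q[130:210,130:240]
a=cv2.resize(a,None,fx=4.5,fy=4.5,interpolation=2); cv2.imwrite('pics/g1.png',a)
E
```

```text
30.17261500564205 22.000206112861633 [0.72454245 0.69770382 7.23343421] [0.6260166  0.29455726 0.27652315]
```

View pics/g1.png

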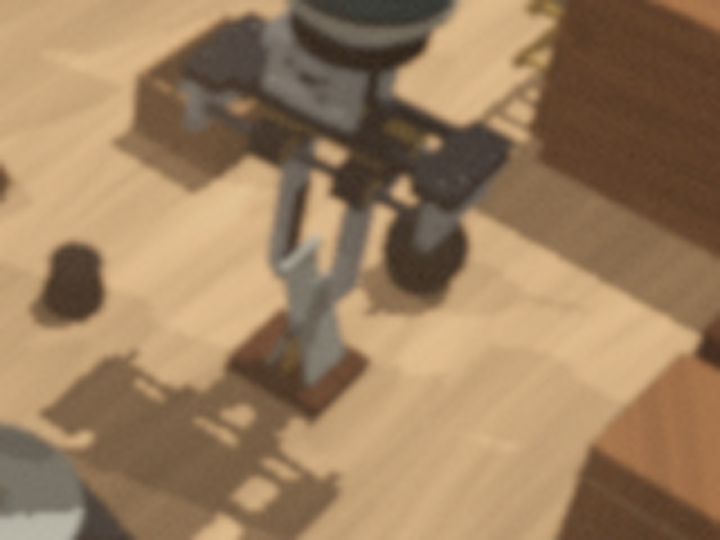

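The crop shows the fingers holding both handle ends, with the jaws spread either side of the brass fin at about (290,355). Lifting now.

Emit:
move_arm --motion '[[[0,0,-0.5,0,0,0,-1],[0,0,-1,0,0,0,-1],[0,0,-1.5,0,0,0,-1],[0,0,-2,0,0,0,-1],[0,0,-2.5,0,0,0,-1],[0,0,-2.5,0,0,0,-1],[0,0,-2.5,0,0,0,-1],[0,0,-2,0,0,0,-1],[0,0,-1,0,0,0,-1],[0,0,0,0,0,0.1,-1],[0,0,0,0,0,0.1,-1],[0,0,0,0,0,0.097,-1]]]'

```text
clock: 13.5
tcp_pos: [0.6258, 0.2944, 0.4313]
orientation: [-2.479, -1.93, 0.001]
ft_force: [0.6, 0.7, -1.2]
opening: 0.319
grasp_force: 22.0
```

```bash
python3 - <<'E'
from h import *
p,R=tool(); s=robot.sense(); print(s['clock'],p,np.round(R,4),s['joint_positions'],s['opening']*94,s['ft_force']); print(local([.5605-p[0],-.129-p[1],0],R))
E
```

```text
13.5 [0.62576122 0.29439079 0.43130343] [[ 2.453e-01  9.694e-01 -4.000e-04]
 [ 9.694e-01 -2.453e-01 -0.000e+00]
 [-1.000e-04 -4.000e-04 -1.000e+00]] [-0.08487949  0.59007648 -0.61992767  1.38055013  0.34406634  1.27939756
 -0.97076501] 30.008352932219868 [ 0.63758726  0.7116578  -1.18314783]
[-4.26462165e+01  4.06055365e+00  4.36660943e-03]
```

Emit:
move_arm --motion '[[[-2,0.2,0,0,0,0,-1],[-3.6,0.35,0,0,0,0,-1],[-3.6,0.35,0,0,0,0,-1],[-3.6,0.35,0,0,0,0,-1],[-3.6,0.35,0,0,0,0,-1],[-3.6,0.35,0,0,0,0,-1],[-3.6,0.35,0,0,0,0,-1],[-3.6,0.35,0,0,0,0,-1],[-3.6,0.35,0,0,0,0,-1],[-3.6,0.35,0,0,0,0,-1],[-3.6,0.35,0,0,0,0,-1],[-3,0.3,0,0,0,0,-1]]]'

```text
clock: 14.7
tcp_pos: [0.5651, -0.115, 0.4313]
orientation: [2.476, 1.934, -0.001]
ft_force: [0.2, 0.3, 0.1]
opening: 0.32
grasp_force: 22.0
```

Emit:
move_arm --motion '[[[-1.6,0.1,0,0,0,0,-1],[0,0,0,0,0,0,-1]]]'

```text
clock: 14.9
tcp_pos: [0.5624, -0.1307, 0.4311]
orientation: [-2.478, -1.931, 0.001]
ft_force: [0.0, -0.8, -1.1]
opening: 0.319
grasp_force: 22.0
```

```bash
python3 - <<'E'
from h import *
p,R=tool(); s=robot.sense(); print(s['clock'],p,s['opening']*94,s['ft_force']); print(local([.5605-p[0],-.129-p[1],0],R))
im,d,m=grab('scene'); P=cloud(m,d).reshape(-1,3)
y=np.array([.242,.970]); x=np.array([.970,-.242]); r=P[:,:2]-p[:2]; t=r@y; w=r@x
for lo,hi in((.113,.132),(.155,.175),(.175,.19),(.19,.2),(.2,.215),(.215,.23),(.23,.25),(.25,.27)):
    k=(abs(t)<.08)&(abs(w)<.06)&(P[:,2]>lo)&(P[:,2]<hi)
    if k.sum(): print(lo,k.sum(),'w',np.round(np.percentile(w[k],[0,5,50,95,100]),4),'t',np.round(np.percentile(t[k],[0,2,50,98,100]),4), P[k,2].min(),P[k,2].max())
E=np.linalg.inv(m['extrinsics']); c=E@np.array([p[0],p[1],.16,1]); u=int(m['cx']+m['fx']*c[0]/-c[2]); v=int(m['cy']-m['fy']*c[1]/-c[2]); print(u,v)
a=im[max(0,v-60):v+60,max(0,u-80):u+80]; cv2.imwrite('pics/g2.png',cv2.resize(a,None,fx=4.5,fy=4.5,interpolation=2))
E
```

```text
14.9 [ 0.56243776 -0.13072105  0.43107419] 29.99966138027082 [ 0.01561794 -0.78860649 -1.08587177]
[ 1.19574348e-01 -2.29937232e-01  4.13728678e-05]
0.113 292 w [-0.0062 -0.004  -0.0014  0.0001  0.0017] t [-0.068  -0.0664  0.      0.0691  0.0715] 0.11303519776848447 0.13083577931169144
0.155 66 w [-0.0091 -0.0078  0.0197  0.022   0.0225] t [-0.0176 -0.0172 -0.0013  0.0214  0.022 ] 0.1664344140229591 0.17484779962529984
0.175 130 w [-0.0063  0.0032  0.0155  0.0193  0.0217] t [-0.0179 -0.0174  0.0002  0.0215  0.0228] 0.17511424666507136 0.1897766105226839
0.19 93 w [0.007  0.0082 0.0111 0.014  0.0156] t [-0.0176 -0.0169  0.0018  0.0219  0.0228] 0.19001160146753582 0.19993358913970938
0.2 107 w [-0.0042  0.0002  0.0074  0.0094  0.0118] t [-0.0206 -0.0192  0.0001  0.0236  0.0246] 0.20010063412104995 0.2147109894181538
0.215 46 w [-0.0104 -0.0086  0.0082  0.01    0.0105] t [-0.0144 -0.0142 -0.01    0.0191  0.0196] 0.21523242774772744 0.22930784562242945
0.23 143 w [-0.0257 -0.0157  0.0119  0.0273  0.028 ] t [-0.017  -0.0169 -0.009   0.0193  0.0226] 0.23053784306865777 0.249994917002467
0.25 87 w [-0.0247 -0.0211  0.0257  0.0279  0.0289] t [-0.0138 -0.0111 -0.0061  0.0073  0.0079] 0.25038170671505255 0.26942762697824196
190 218
```

View pics/g2.png

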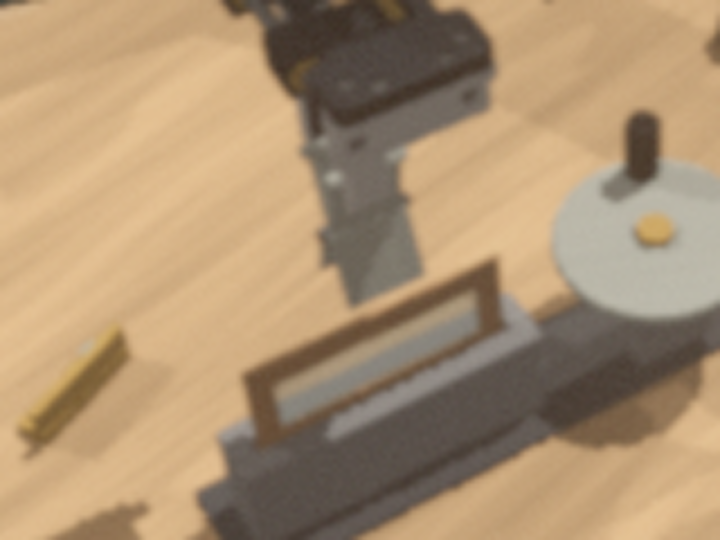

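The crop shows the clip hanging jaws down, lower edge at about (385,290), above the middle of the raised slide, whose top edge runs from (250,375) to (495,265). I'll correct by 2 mm and descend.

Emit:
move_arm --motion '[[[-0.05,-0.23,0,0,0,0,-1],[0,0,0,0,0,0,-1],[0,0,1,0,0,0,-1],[0,0,1,0,0,0,-1],[0,0,0.5,0,0,0,-1],[0,0,0.5,0,0,0,-1],[0,0,0,0,0,0,-1]]]'

```text
clock: 15.65
tcp_pos: [0.5604, -0.1287, 0.4003]
orientation: [-2.474, -1.934, 0.001]
ft_force: [0.3, 0.2, -1.7]
opening: 0.323
grasp_force: 22.0
```

Emit:
move_arm --motion '[[[0,0,0.4,0,0,0,-1],[0,0,0.4,0,0,0,-1],[0,0,0.4,0,0,0,-1],[0,0,0.4,0,0,0,-1],[0,0,0.4,0,0,0,-1],[0,0,0,0,0,0,-1],[0,0,0,0,0,0,-1]]]'

```text
clock: 16.35
tcp_pos: [0.5605, -0.1287, 0.3811]
orientation: [-2.475, -1.935, 0.0]
ft_force: [0.3, -0.3, -0.4]
opening: 0.319
grasp_force: 22.0
```

```bash
python3 - <<'E'
from h import *
p,R=tool(); s=robot.sense(); print(s['clock'],p,s['opening']*94,s['ft_force'],s['grasp_force'],np.round(R,3).tolist())
im,d,m=grab('scene'); P=cloud(m,d).reshape(-1,3)
y=np.array([.242,.970]); x=np.array([.970,-.242]); r=P[:,:2]-p[:2]; t=r@y; w=r@x
for lo,hi in((.1,.115),(.115,.122),(.122,.131),(.131,.14),(.15,.165)):
  for nm,c in(('clip+',w>.006),('slide',w<.006)):
    k=(abs(t)<.08)&(abs(w)<.04)&(P[:,2]>lo)&(P[:,2]<hi)&c
    if k.sum()>2: print(lo,nm,k.sum(),'w',np.round(np.percentile(w[k],[0,5,50,95,100]),4),'t',np.round(np.percentile(t[k],[0,2,50,98,100]),4), P[k,2].min(),P[k,2].max())
a=im[155:275,110:270]; q=grab('top')[0][130:220,240:360]
cv2.imwrite('pics/g3.png',np.vstack([cv2.resize(a,(480,360),interpolation=2),cv2.resize(q,(480,240*3//2),interpolation=2)[:230]]))
E
```

```text
16.35 [ 0.56054561 -0.12873805  0.38112594] 29.982008136468075 [ 0.25365377 -0.32357101 -0.4081188 ] 21.998529732227325 [[0.241, 0.97, -0.0], [0.97, -0.241, 0.0], [0.0, -0.0, -1.0]]
0.1 slide 170 w [-0.0021 -0.0006  0.0008  0.0026  0.0035] t [-0.0694 -0.0685 -0.024   0.0691  0.0705] 0.10006579350514189 0.11496522035903967
0.115 clip+ 32 w [0.018  0.0181 0.0206 0.0221 0.0225] t [-0.0174 -0.0167  0.0039  0.0205  0.0207] 0.11731148214958997 0.12192523167562475
0.115 slide 84 w [-0.0108 -0.0012  0.0011  0.0024  0.0032] t [-0.0696 -0.0678 -0.0223  0.0682  0.0713] 0.11502517397496737 0.12193968959432677
0.122 clip+ 68 w [0.0143 0.0154 0.0179 0.0209 0.0229] t [-0.0175 -0.0169  0.0027  0.0223  0.0228] 0.12201597932912966 0.13086116230030953
0.122 slide 103 w [-0.0088 -0.0029  0.0004  0.0022  0.0026] t [-0.0696 -0.0673 -0.0182  0.0674  0.0686] 0.12205619061778739 0.13067285886368274
0.131 clip+ 69 w [0.0108 0.0115 0.0144 0.0173 0.0186] t [-0.0172 -0.0168  0.0018  0.0213  0.0226] 0.13120534509421378 0.1399037834348723
0.131 slide 3 w [-0.0052 -0.005  -0.0034 -0.0025 -0.0024] t [-0.0165 -0.0165 -0.016  -0.0141 -0.014 ] 0.13156788451401724 0.13853971297669476
0.15 clip+ 77 w [0.0061 0.0064 0.0078 0.0103 0.0111] t [-0.0197 -0.0171  0.002   0.0201  0.0221] 0.15015491447223206 0.16487790744029185
0.15 slide 22 w [-0.0026 -0.002   0.0039  0.0055  0.0059] t [-0.0203 -0.0203 -0.013   0.0251  0.0255] 0.15026427833929967 0.16166708883176872
```

View pics/g3.png

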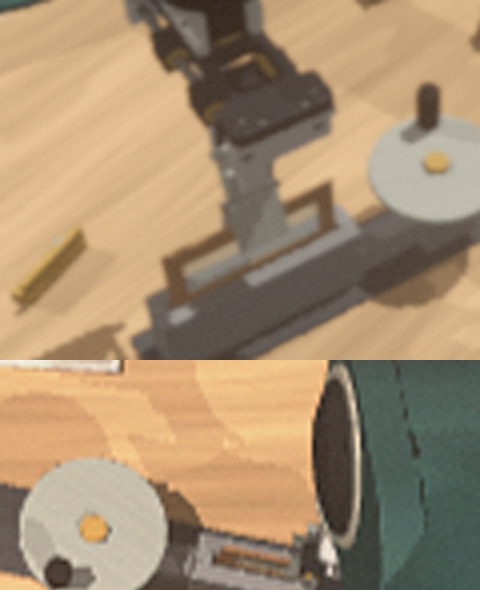

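The crop shows the jaws straddling the card at the middle of its top edge, with the front jaw at about (258,230). The clip sits 2 mm towards the crank, so I'll trim that.

Emit:
move_arm --motion '[[[-0.2,0,0,0,0,0,-1],[0,0,0.1,0,0,0,-1],[0,0,0.1,0,0,0,-1],[0,0,0,0,0,0,-1],[0,0,0,0,0,0,-1]]]'

```text
clock: 16.95
tcp_pos: [0.56, -0.1307, 0.3791]
orientation: [-2.475, -1.935, 0.0]
ft_force: [-0.7, 0.5, -0.8]
opening: 0.321
grasp_force: 22.0
```

```bash
python3 - <<'E'
from h import *
s=robot.sense(); print(s['tcp_pos'],s['ft_force'],s['opening'],s['grasp_force'])
if np.linalg.norm(s['ft_force'])<5 and s['grasp_force']>15: print(finish_job())
E
```

```text
[ 0.56002213 -0.13066754  0.37911294] [-0.66587234  0.46084333 -0.806719  ] 0.3212725962670789 21.99852705001831
the job is handed in; nothing more can be done
None
```

Job handed in at about 17 s: the crank is wound to its stop with the slide fully up (top edge measured at about 128 mm), and the clip is held squeezed open, jaws about 14 mm down around the middle of the slide's top edge, with no contact force showing.

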